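# Switch on the round robot's charging dock

## Robot

A 7-joint arm with a two-finger parallel gripper is mounted at the origin on the work surface. World frame = base frame: x ahead of the robot, y to its left, z up, the work surface at z = 0. Lengths are in mm, angles in rad, forces in N, time in s.
With the tool pointing down it reaches from about 425 to 1025 mm from the base axis. Payload 9.4 kg.
Tool frame: the origin (TCP) lies midway between the tips of the shut fingers; the grasp point (between the pads) lies 19 mm behind it; z points along the fingers, y is the line along which they close (so a half turn about z gives the same grasp; the last joint's range is limited). The gripper opens to 85 mm and grips with 20 to 120 N. Pads are 22 mm wide; open, the fingers measure 114 mm over their backs; the gripper's body (76 mm by 85 mm) begins 54 mm behind the grasp point. The pads swing forward as they close: fully open they stand 13 mm farther back than shut.
Start: joints at [-1.378, 0.599, -0.003, 1.599, 0.002, 0.943, -0.08], TCP at [193.245, 698.771, 231.275] pointing down, gripper open.
Joint ranges: [-2.57, 2.57], [-0.35, 1.97], [-1.29, 1.29], [0.11, 2.56], [-1.05, 4.19], [0.11, 1.86], [-2.63, 2.63]. Speed limits (rad/s): [2.22, 2.22, 3.01, 3.01, 3.14, 3.14, 3.14].

## Interface

Orientations are given as a unit quaternion [w, x, y, z].
In Python, from bench import sensors, capture, ticket gives the robot as it stands. The module is installed in compiled form; this text tells all that it offers.
- The arm moves only by the shell command python3 -m jog 'ROWS' [OPENING]. ROWS is JSON, a list of rows, each a list of 6 numbers: the shift along the tool's x, y, z in m, then the turn, a rotation vector about the tool's x, y, z in degrees. A call has 1 to 5 rows; each row is the pose to reach, as a shift and turn from the pose commanded when the call began, along the tool's axes at that moment; what a row does not reach only later rows make up. A row lasts 1/10 s, in which the tool goes at most 50 mm and 8.59 degrees, less where a joint would pass 70% of its speed; a pose out of reach is approached as far as the arm can. A call with a gripper value outside its range is refused whole. OPENING is the opening, from -1 (shut) to 1 (fully open), set as the call begins (- or left out, the last holds). The fingers move at their own pace and stop on an object; the grip force is fixed at half the most. Time passes only in rows, so rows that repeat a pose let the fingers close. It gives the time, the measured TCP pose, the force, the opening and the grip force at its end, in the units of the state.
- sensors.observe(): the state, without advancing time (a new reading comes with each control period).
- capture(name): name is "scene" or "top"; returns a dict with "color" (420x560x3 uint8, red, green, blue), "range_z" (420x560 float32, mm along the optical axis (not along the pixel's ray), 0 where there is no reading), "vertical_fov" (degrees; the focal length in pixels is half the picture's height over the tangent of half this angle, whatever the lens; pixels are square), "cx", "cy" (the principal point, pixels), "rvec" (rotation vector, rad) and "tvec" (3), from world to camera coordinates, as OpenCV has them. Camera axes: x right, y down, z forward; pixel columns grow to the right and rows downward; lengths in mm; the calibration is good to about 2 mm. A picture is of the moment at which its call begins.
- ticket.job_done(): hands the job in; it is judged then, once.
The state is a dict: "time": time; "joint_pos": joint angles; "joint_velocities": joint speeds; "joint_torque": joint torques, N m; "ee_pos": TCP position; "eef_rot": TCP orientation; "force": force on the tool from outside, world axes, zero at the start; "ft_torque": the same for the moment, N m; "grip_width": opening from 0.0 (shut) to 1.0 (fully open); "grip_force": force on a finger pad.
Only numpy, scipy, OpenCV 4.12 (cv2) and the standard library are available. Lean on these libraries where they do the work, as an engineer would, in place of code of your own. Each camera call takes 0.05 s, during which the arm holds its last target. There are 200 camera calls.

## Task

The round black robot with the blue sensor eyes has to be charged. On the dock it stands on, flip the red-capped toggle switch over its centre so that it snaps to the green-dot side (on). Leave the other dock, with the white car, switched off, and do not shove or tip the round robot on its pad.

Things in the scene. Friction and masses are not known exactly. Their poses are not given: they have to be found in the camera images.
- round_dock: round robot's dock, left or right, yawed up to 30 deg: grey plate 160 x 230 x 20 mm (x, y, z), screwed down. Origin: centre of its underside, on the table. White console 110 x 70 mm centred at y = -75 mm, flat top 50 mm above the table; on it a green dot (on) 43 mm to +x of the switch, a black dot (off) 43 mm to -x. Robot pad at y = +45 mm. The white car's dock is alike
- round_bat (a joint): its bat, red cap, 44 mm long, 7-13 mm thick, swings in the dock's x-z plane about x = 0, y = -75, z = 52 mm. 0 rad = off, leaning 0.5 rad to the dock's -x (tip 21 mm to -x, 91 mm above the table); 0.5 upright; 1.0 on, leaning to +x. An over-centre spring holds it at either end: 4 to 5 N half-way up the bat starts it, less towards the centre; past that it snaps over by itself and stays
- car_bat (a joint): the same bat on the white two-wheeled car's dock: starts at 0 (off) and is to stay there
- round_robot: round black two-deck robot, 130 mm across, 84 mm high, loose on its dock's pad, with a blue sensor block with two silver eyes on the upper deck. Origin: centre of its underside; z up
Mind the look-alikes: they are no part of the job. What is shaped like the round_robot but turquoise or yellow is not meant.

How it is judged (in metres and radians):
At the end, for the whole second after the job is handed in: The round robot's dock is on (its bat past 0.85 rad, snapped to the green-dot side), the white car's dock is off (its bat below 0.15 rad), and the round robot stands upright (within 0.2 rad) within 30 mm of where it stood (value of joint round_bat above 0.85 rad and value of joint car_bat below 0.15 rad and distance of round_robot from where it was at the start of the episode below 0.03 m and angle between round_robot's own z axis and vertical below 0.2 rad); the robot touches nothing.
It fails at once if the white car's switch is pushed towards on (its bat past 0.3 rad) (value of joint car_bat above 0.3 rad).
It fails at once if the round robot is shoved over 30 mm or tipped over 0.3 rad (distance of round_robot from where it was at the start of the episode above 0.03 m or angle between round_robot's own z axis and vertical above 0.3 rad).
It also fails if it takes over 29 s, if anything falls off the work surface, if the arm or the gripper's body presses on something with over 40 N, if the wrist force passes 120 N, or if a joint passes its speed limit or range.

## Working session

There is one attempt and no reset: what is moved stays moved. The work goes in short steps, Python scripts to look and compute and a shell command to move; the robot and the scene stay as the last step left them, time stands still between calls to the robot, and variables do not carry over. Pictures are saved under pics/ and viewed, at most 10 in all, crops included, and the job is handed in when it is done.

```bash
mkdir -p pics
cat > h.py <<'E'
import numpy as np, cv2
from bench import sensors, capture, ticket
def cam(name):
    c=capture(name); R=cv2.Rodrigues(np.array(c["rvec"],float))[0]; t=np.array(c["tvec"],float).ravel()
    f=c["color"].shape[0]/2/np.tan(np.radians(c["vertical_fov"])/2)
    c.update(R=R,t=t,f=f); return c
def ray(c,u,v,z):
    d=c["R"].T@np.array([(u-c["cx"])/c["f"],(v-c["cy"])/c["f"],1]); o=-c["R"].T@c["t"]
    return o+d*(z-o[2])/d[2]
def proj(c,p):
    q=c["R"]@np.array(p,float)+c["t"]; return c["f"]*q[:2]/q[2]+[c["cx"],c["cy"]]
E
python3 - <<'E'
from h import *
import pickle
for n in("top","scene"):
    c=cam(n); cv2.imwrite(f"pics/{n}0.png",c["color"][:,:,::-1]); pickle.dump(c,open(n+"0.pkl","wb"))
    print(n,-c["R"].T@c["t"],c["f"])
s=sensors.observe(); print(s["time"],s["ee_pos"],s["eef_rot"],s["grip_width"])
E
```

```text
top [344.4372221  -22.19561552 951.23091823] 544.9520023394062
scene [989.47028852 361.32925223 730.09411553] 513.9126800637565
0.1 [193.14270562 698.34432782 230.4861202 ] [-9.19463866e-06  1.34452883e-01  9.90919718e-01 -7.31672504e-04] 0.9985210009382194
```

View pics/top0.png

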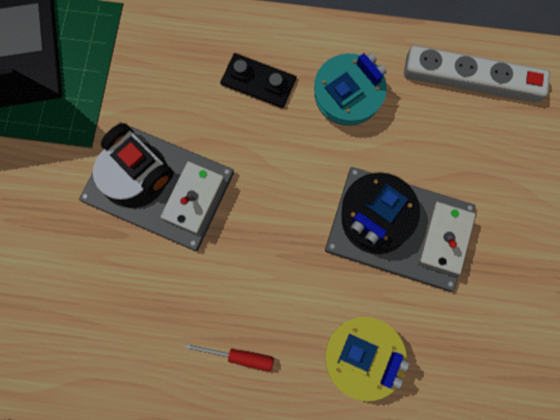

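View pics/scene0.png

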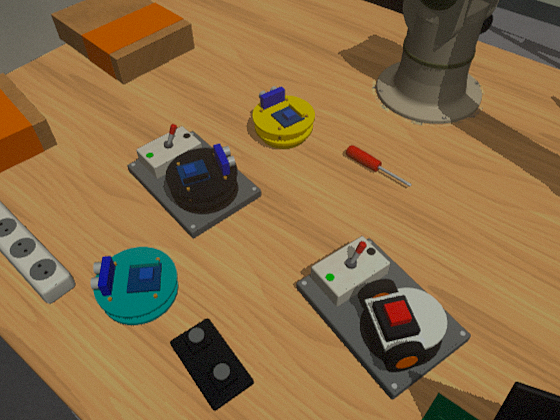

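The top view shows the black round robot at (380,212), with its switch cap at (452,243), green dot at (455,213) and black dot at (442,261). What could be mistaken for it: the turquoise robot (350,90), the yellow robot (367,358), and the car's dock, with its cap at (185,201). I choose the right-hand dock in the top view, the one under the black robot.

Run:
```python
from h import *
import pickle
c=pickle.load(open("top0.pkl","rb")); s=pickle.load(open("scene0.pkl","rb"))
im=c["color"]; hsv=cv2.cvtColor(im,cv2.COLOR_RGB2HSV)
def cen(m,x0,x1,y0,y1):
    k=np.zeros(m.shape,np.uint8);k[y0:y1,x0:x1]=1
    ys,xs=np.nonzero(m&(k>0)); return xs.mean(),ys.mean(),len(xs)
H,S,V=[hsv[...,i].astype(int) for i in range(3)]
g=cen((H>45)&(H<75)&(S>120),440,470,200,225); b=cen((V<50),432,450,254,268); r=cen(((H<8)|(H>172))&(S>150),435,470,225,260)
print(g,b,r)
G=ray(c,*g[:2],50);B=ray(c,*b[:2],50);print("G",G,"B",B,np.linalg.norm(G-B))
X=(G-B)[:2];X/=np.linalg.norm(X);Y=np.array([-X[1],X[0]])
sw=(G+B)[:2]/2; print("switch",sw,"yaw",np.degrees(np.arctan2(X[1],X[0])))
print("cap ray z88",ray(c,*r[:2],88),"pred tip",sw-21*X)
rb=sw+120*Y;print("robot",rb)
print("scene proj tip",proj(s,[*(sw-21*X),91]),"green",proj(s,G))
print("X",X,"Y",Y)
a=im[150:300,320:490][:,:,::-1];b2=s["color"][110:240,120:270][:,:,::-1]
cv2.imwrite("pics/crop.png",np.hstack([cv2.resize(a,(400,353)),cv2.resize(b2,(400,353))]))
```

```text
(np.float64(454.625), np.float64(212.95), 40) (np.float64(442.07894736842104), np.float64(261.05263157894734), 38) (np.float64(452.0625), np.float64(242.97916666666666), 48)
G [ 582.23344945 -298.49759879   50.        ] B [ 497.52981833 -282.57752512   50.        ] 86.18673837713617
switch [ 539.88163389 -290.53756196] yaw -10.644577811352857
cap ray z88 [ 522.28573322 -285.64579344   88.        ] pred tip [ 519.24300332 -286.65852496]
robot [ 562.04755961 -172.60253011]
scene proj tip [173.22267455 124.17884981] green [148.77780718 154.86225091]
X [ 0.98279193 -0.18471605] Y [0.18471605 0.98279193]
```

View pics/crop.png

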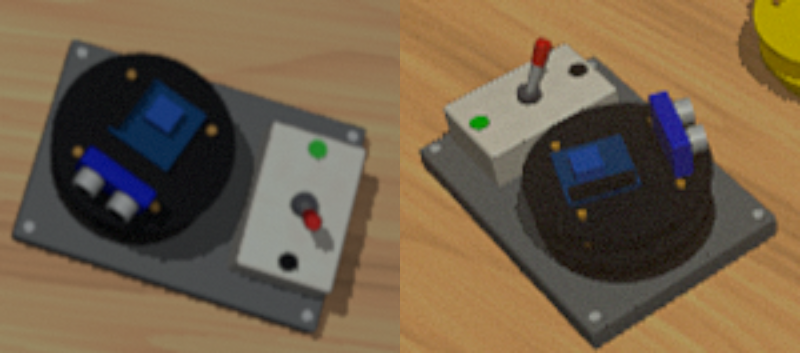

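The crop confirms the black robot with the blue sensor, with the bat leaning to the black dot (off). Next I check obstacle heights along the path.

Run:
```python
from h import *
import pickle
from scipy.spatial.transform import Rotation as Ro
for n in("top0","scene0"):
    c=pickle.load(open(n+".pkl","rb")); v,u=np.mgrid[:420:4,:560:4]; z=c["range_z"][::4,::4]
    P=np.stack([(u-c["cx"])/c["f"]*z,(v-c["cy"])/c["f"]*z,z],-1)
    W=(P-c["t"])@c["R"]; m=(z>0)&(W[...,2]>95)
    A=np.round(W[m]/50).astype(int)*50
    k={}
    for a,w in zip(A,W[m]): k[(a[0],a[1])]=max(k.get((a[0],a[1]),0),int(w[2]))
    print(n,k)
s=sensors.observe(); q=s["eef_rot"]; R=Ro.from_quat([q[1],q[2],q[3],q[0]]).as_matrix(); p=np.array(s["ee_pos"])
print(R.round(3))
X=np.array([.9828,-.1847,0]); sw=np.array([540,-290.5,72])
for t in ([400,560,231],[500,300,231],[520,0,231],[*(sw-58*X)[:2],231],sw-58*X,sw): print(t,(R.T@(np.array(t)-p)/1000).round(3))
```

```text
top0 {(np.int64(650), np.int64(450)): 207, (np.int64(650), np.int64(400)): 206, (np.int64(700), np.int64(400)): 181, (np.int64(700), np.int64(450)): 148, (np.int64(650), np.int64(500)): 113, (np.int64(550), np.int64(-150)): 106, (np.int64(500), np.int64(-150)): 104}
scene0 {(np.int64(50), np.int64(-50)): 233, (np.int64(50), np.int64(0)): 240, (np.int64(100), np.int64(0)): 257, (np.int64(100), np.int64(50)): 267, (np.int64(50), np.int64(50)): 265, (np.int64(0), np.int64(50)): 222, (np.int64(-50), np.int64(50)): 230, (np.int64(-50), np.int64(100)): 227, (np.int64(0), np.int64(100)): 183, (np.int64(500), np.int64(-150)): 104, (np.int64(550), np.int64(-150)): 104, (np.int64(550), np.int64(-100)): 98, (np.int64(650), np.int64(400)): 206, (np.int64(700), np.int64(400)): 205, (np.int64(650), np.int64(450)): 207, (np.int64(700), np.int64(450)): 197}
[[-0.964  0.266 -0.   ]
 [ 0.266  0.964 -0.001]
 [-0.    -0.001 -1.   ]]
[400, 560, 231] [-0.236 -0.078 -0.   ]
[500, 300, 231] [-0.402 -0.302 -0.   ]
[520, 0, 231] [-0.501 -0.586  0.   ]
[np.float64(482.9976), np.float64(-279.7874), 231] [-0.54  -0.866  0.001]
[ 482.9976 -279.7874   72.    ] [-0.54  -0.865  0.16 ]
[ 540.  -290.5   72. ] [-0.598 -0.86   0.16 ]
```

```bash
python3 -m jog '[[-0.037,-0.031,0,0,0,0],[-0.074,-0.062,0,0,0,0],[-0.111,-0.093,0,0,0,0],[-0.148,-0.124,0,0,0,0],[-0.185,-0.155,0,0,0,0]]' -1
python3 -m jog '[[-0.031,-0.037,0,0,0,0],[-0.062,-0.074,0,0,0,0],[-0.093,-0.111,0,0,0,0],[-0.124,-0.148,0,0,0,0],[-0.155,-0.185,0,0,0,0]]'
python3 -m jog '[[-0.024,-0.041,0,0,0,0],[-0.048,-0.082,0,0,0,0],[-0.072,-0.123,0,0,0,0],[-0.096,-0.164,0,0,0,0],[-0.119,-0.206,0,0,0,0]]'
```

```text
time: 0.6
ee_pos: [331.0, 498.2, 231.0]
eef_rot: [-0.0, 0.134, 0.991, -0.0]
force: [1.6, 0.8, 0.0]
grip_width: 0.143
grip_force: 0.0
time: 1.1
ee_pos: [430.7, 278.5, 231.2]
eef_rot: [-0.0, 0.134, 0.991, -0.0]
force: [0.5, -0.3, 0.5]
grip_width: -0.003
grip_force: 0.0
time: 1.6
ee_pos: [490.3, 48.3, 231.3]
eef_rot: [0.0, 0.134, 0.991, 0.0]
force: [1.2, 1.0, 0.4]
grip_width: -0.003
grip_force: 0.0
```

```bash
python3 -m jog '[[-0.012,-0.046,0,0,0,0],[-0.024,-0.092,0,0,0,0],[-0.035,-0.139,0,0,0,0],[-0.047,-0.185,0,0,0,0],[-0.058,-0.231,0,0,0,0]]'
python3 -m jog '[[-0.008,-0.03,0,0,0,0],[-0.016,-0.06,0,0,0,0],[-0.022,-0.087,0,0,0,0],[-0.022,-0.087,0,0,0,0]]'
python3 -m jog '[[0,0,0.035,0,0,0],[0,0,0.07,0,0,0],[0,0,0.095,0,0,0],[0,0,0.095,0,0,0]]'
python3 - <<'E'
from h import *
for n in("top","scene"):
    c=cam(n); cv2.imwrite(f"pics/{n}1.png",c["color"][:,:,::-1])
    a=c["color"][150:300,330:530] if n=="top" else c["color"][60:210,90:290]
    cv2.imwrite(f"pics/{n}1c.png",cv2.resize(a[:,:,::-1],(400,300)))
cv2.imwrite("pics/c1.png",np.hstack([cv2.imread("pics/top1c.png"),cv2.imread("pics/scene1c.png")]))
E
```

```text
time: 2.1
ee_pos: [484.1, -189.8, 231.2]
eef_rot: [-0.0, 0.134, 0.991, 0.0]
force: [1.0, -0.0, -1.4]
grip_width: 0.002
grip_force: 0.0
time: 2.5
ee_pos: [481.5, -281.8, 231.1]
eef_rot: [-0.0, 0.137, 0.991, -0.001]
force: [-1.2, 0.7, -0.2]
grip_width: -0.0
grip_force: 0.0
time: 2.9
ee_pos: [480.8, -275.9, 133.4]
eef_rot: [-0.003, 0.134, 0.991, 0.001]
force: [0.3, -0.9, 0.7]
grip_width: -0.004
grip_force: 0.0
```

View pics/c1.png

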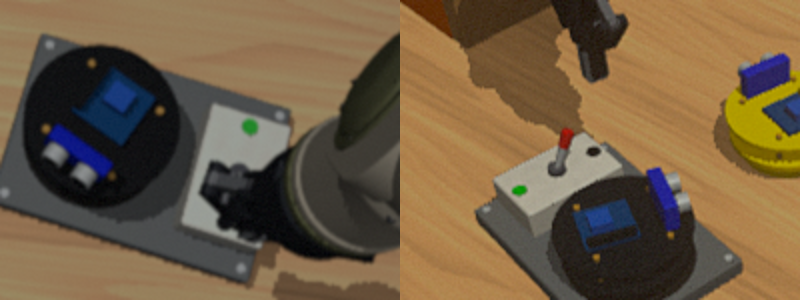

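The gripper hangs with shut fingers on the black-dot side (scene crop 595,80), clear of the bat at (565,135). Now I lower it.

```bash
python3 -m jog '[[0,0,0.02,0,0,0],[0,0,0.04,0,0,0],[0,0,0.061,0,0,0],[0,0,0.061,0,0,0]]'
python3 - <<'E'
from h import *
from scipy.spatial.transform import Rotation as Ro
s=sensors.observe(); q=s["eef_rot"]; R=Ro.from_quat([q[1],q[2],q[3],q[0]]).as_matrix(); p=np.array(s["ee_pos"])
X=np.array([.9828,-.1847,0]); sw=np.array([540,-290.5,72])
for k in(-35,-10,0,5): print(k,(R.T@(sw+k*X-p)/1000).round(4))
c=cam("scene"); cv2.imwrite("pics/s2.png",cv2.resize(c["color"][60:210,90:290][:,:,::-1],(800,600)))
E
```

```text
time: 3.4
ee_pos: [482.4, -277.2, 75.0]
eef_rot: [-0.0, 0.134, 0.991, 0.0]
force: [-0.3, 0.4, 1.2]
grip_width: -0.003
grip_force: 0.0
-35 [-0.0242 -0.0004  0.003 ]
-10 [-0.0491  0.0017  0.003 ]
0 [-0.059   0.0025  0.003 ]
5 [-0.064   0.0029  0.003 ]
```

View pics/s2.png

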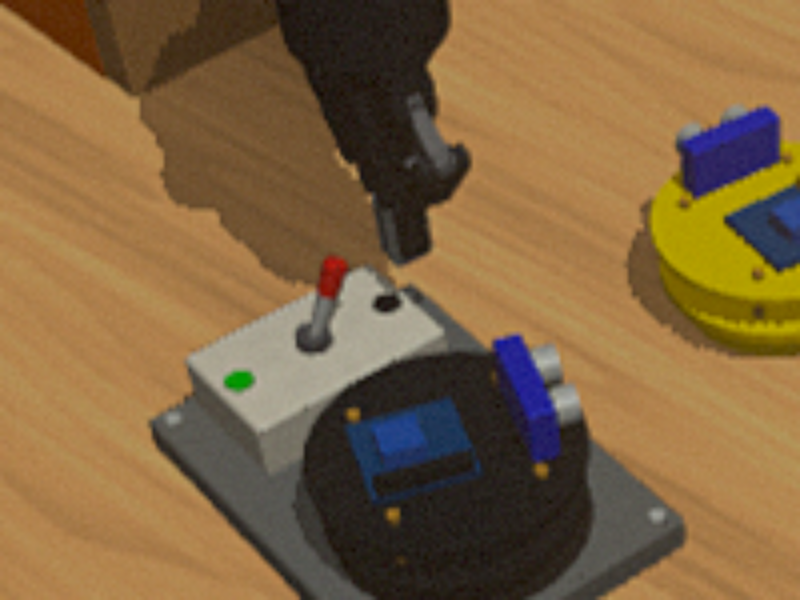

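The finger tips (405,250) sit on the off side, in line with the bat's red cap (330,275) and clear of the robot. Now I sweep towards the green dot.

```bash
python3 -m jog '[[-0.01,0,0.003,0,0,0],[-0.02,0,0.003,0,0,0],[-0.03,0.001,0.003,0,0,0],[-0.037,0.001,0.003,0,0,0],[-0.043,0.001,0.003,0,0,0]]'
python3 -m jog '[[-0.005,0,0,0,0,0],[-0.01,0.001,0,0,0,0],[-0.015,0.001,0,0,0,0],[-0.018,0.001,0,0,0,0],[-0.018,0.001,0,0,0,0]]'
python3 - <<'E'
from h import *
c=cam("scene"); cv2.imwrite("pics/s3.png",cv2.resize(c["color"][60:210,90:290][:,:,::-1],(800,600)))
E
```

```text
time: 3.95
ee_pos: [525.7, -288.4, 72.6]
eef_rot: [0.001, 0.134, 0.991, -0.0]
force: [-0.6, -0.4, 0.9]
grip_width: -0.0
grip_force: 0.0
time: 4.45
ee_pos: [536.1, -290.4, 71.7]
eef_rot: [-0.006, 0.135, 0.991, 0.001]
force: [-16.2, 4.7, 12.5]
grip_width: 0.003
grip_force: 10.0
```

View pics/s3.png

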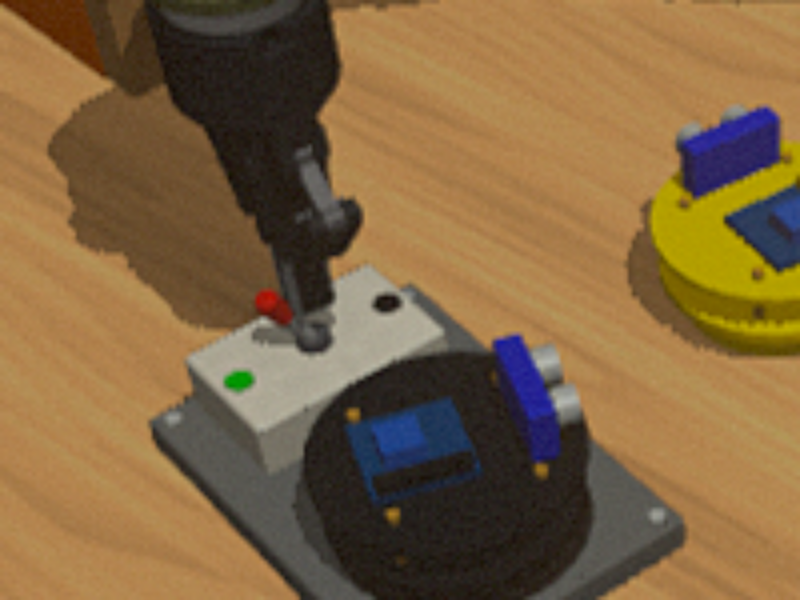

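The bat now leans to the green-dot side (cap at 270,303) and the fingertips press on its base. I back off and rise.

```bash
python3 -m jog '[[0.015,0,0,0,0,0],[0.035,0,0,0,0,0],[0.05,0,-0.02,0,0,0],[0.055,0,-0.06,0,0,0],[0.06,0,-0.1,0,0,0]]'
python3 -m jog '[[0.02,0.03,-0.04,0,0,0],[0.04,0.06,-0.06,0,0,0],[0.04,0.1,-0.06,0,0,0],[0.04,0.14,-0.06,0,0,0],[0.04,0.14,-0.06,0,0,0]]'
python3 - <<'E'
from h import *
c=cam("scene");t=cam("top"); cv2.imwrite("pics/s4.png",np.hstack([cv2.resize(c["color"][100:250,110:310],(400,300)),cv2.resize(t["color"][150:300,330:530],(400,300))])[:,:,::-1])
E
```

```text
time: 5.0
ee_pos: [483.2, -275.7, 172.9]
eef_rot: [-0.001, 0.135, 0.991, 0.0]
force: [0.8, -0.1, 0.3]
grip_width: 0.001
grip_force: 0.0
time: 5.5
ee_pos: [484.5, -125.1, 232.8]
eef_rot: [0.001, 0.131, 0.991, 0.001]
force: [-0.6, -0.2, 0.9]
grip_width: -0.001
grip_force: 0.0
```

View pics/s4.png

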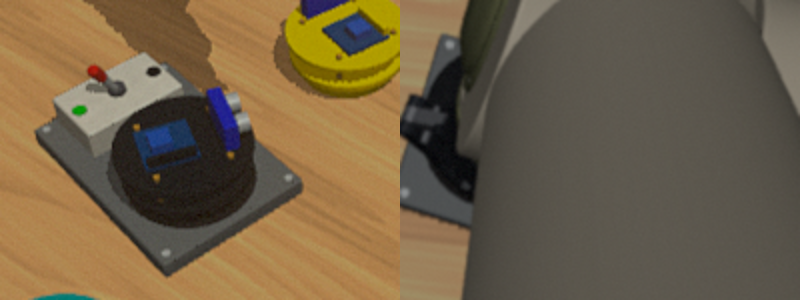

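The bat (cap at 95,73) leans to the green side, the round robot has not moved, and the arm is clear.

```bash
python3 -c "
from bench import ticket
print(ticket.job_done())"
```

```text
the job is handed in; nothing more can be done
None
```

The round robot's dock is switched on: its bat snapped to the green-dot side, the round robot looks unmoved, the arm never went near the car's dock, and I handed the job in at about 5.5 s (no verdict was returned).

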